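# Set up the glass press mould: core, then cap ring

## Task

Get the cold press mould ready for pressing glass rings: stand the core with the small foot on the floor of the round mould, then put the open-necked cap on the mould's rim, centred, so that the core's pillar stands up inside the neck. The core must go in first, because it does not pass through the cap. Set both pieces down gently, do not drop them, and do not use the wide-footed core or the closed cap.

Things in the scene. Friction and masses are not known exactly. Their poses are not given: they have to be found in the camera images.
- mould_mouth (a point): Round press mould: a grey iron pot fixed to the table, 108 mm outside diameter, 60 mm high, open on top, a small hinge lug on one side. Its cavity is 72 mm in diameter and 48 mm deep; its flat floor lies 12 mm above the table. This point is the centre of the mouth, level with the flat rim, 60 mm above the table; z is up.
- core_pillar (a point): Core to use: plain steel, upright, 104 mm high, 0.35 kg: a round foot 50 mm across, 12 mm thick, tapering by 26 mm height into a round pillar 16 mm across. Point: on the pillar's axis, 80 mm above the underside, a good grip; z up the pillar. Stood on the mould's floor, the point is 32 mm above the rim. A lookalike of the same height has a foot 86 mm across, too wide for the cavity.
- cap_neck (a point): Cap to use: plain grey cast metal, 56 mm high, 0.3 kg: a flat flange 104 mm across, 10 mm thick, and on it a round neck 54 mm across; a 40 mm hole runs through both. Point: on the axis, 33 mm above the flange's underside, half-way up the neck, to grip across; z up. On the mould's rim the point is 33 mm above the rim. A lookalike of the same outline is solid, its neck closed on top.
There are look-alikes about, which are no part of the job. What is shaped like the part that bears core_pillar but purple or turquoise is not meant.

How it is judged:
By the outcome, as a careful person would: the job done as asked, in the order asked, and still so for the second after the job is handed in, with the robot touching nothing.
It also fails if it takes over 58 s, if anything falls off the work surface, if the arm or the gripper's body presses on something with over 40 N, if the wrist force passes 120 N, or if a joint passes its speed limit or range.

## Robot

A 6-joint arm with a two-finger parallel gripper is mounted at the origin on the work surface. World frame = base frame: x ahead of the robot, y to its left, z up, the work surface at z = 0. Lengths are in m, angles in rad, forces in N, time in s.
With the tool pointing down it reaches from about 0.25 to 0.725 m from the base axis. Payload 4 kg.
Tool frame: the origin (TCP) lies between the finger pads; the fingertips stand 8 mm ahead of it and the grasp point (between the pads) lies 11 mm behind it; z points along the fingers, y is the direction in which the jaws open and shut (so a half turn about z gives the same grasp; the last joint's range is limited). The gripper opens to 85 mm and grips with 20 to 120 N. Pads are 22 mm wide; open, the fingers measure 114 mm over their backs; the gripper's body (76 mm by 85 mm) begins 54 mm behind the grasp point. The pads swing forward as they close: fully open they stand 13 mm farther back than shut.
Start: joints at [-1.241, 0.241, 0.005, 1.335, 0, 1.571], TCP at [0.162, -0.473, 0.239] pointing down, gripper open.
Joint ranges: [-2.72, 2.72], [-1.05, 1.87], [-1.09, 1.28], [-1.99, 2.15], [-1.42, 1.44], [-3.14, 3.14]. Speed limits (rad/s): [2.79, 2.79, 3.14, 3.14, 3.14, 3.14].

## Interface

Orientations are given as a unit quaternion [x, y, z, w].
In Python, from workcell import * gives the robot as it stands.
- The arm moves only by the tool send_rows, never from a script. Its argument "increments" is a list that holds one entry, the list of rows, each a list of 6 numbers: the shift along the tool's x, y, z in units of 50 mm (1.0 is 50 mm), then the turn, a rotation vector about the tool's x, y, z in units of 10 degrees (1.0 is 10 degrees). In form: [[[x, y, z, ax, ay, az], ...]]. A call has 1 to 8 rows; each row shifts and turns the commanded pose from where the row before left it, along the tool's axes as they then stand; what a row does not reach is not made up. A row lasts 1/8 s, in which the tool goes at most 62.5 mm and 10.7 degrees, less where a joint would pass 70% of its speed; a pose out of reach is approached as far as the arm can. A call with a number of a shift or a turn outside -1 to 1 is refused whole. A call with a gripper value outside its range is refused whole. "grip" is the closure, from 0 (fully open) to 1 (shut), set as the call begins (left out, the last holds). The fingers move at their own pace and stop on an object; the grip force is fixed at half the most. Time passes only in rows, so rows that do not move let the fingers close. It gives the time, the measured TCP pose, the force and the opening at its end, in the units of the state.
- get_obs(): the state, without advancing time (a new reading comes with each control period).
- camera(name): name is "scene" or "top"; returns a dict with "color" (480x640x3 uint8, red, green, blue), "z_map" (480x640 float32, m along the optical axis (not along the pixel's ray), 0 where there is no reading), "intrinsics" (3x3 intrinsics, pixels), "pose" (4x4, takes a point from camera to world coordinates). Camera axes: x right, y down, z forward; pixel columns grow to the right and rows downward; lengths in m; the calibration is good to about 2 mm. A picture is of the moment at which its call begins.
- job_done(): hands the job in, once; it reports no verdict.
The state is a dict: "clock": time; "joint_pos": joint angles; "joint_vel": joint speeds; "tau": joint torques, N m; "eef_pos": TCP position; "tool_rot": TCP orientation; "ft_force": force on the tool from outside, world axes, zero at the start; "ft_torque": the same for the moment, N m; "grip_width": finger opening in m.
Only numpy, scipy, OpenCV 4.12 (cv2) and the standard library are available. Lean on these libraries where they do the work, as an engineer would, in place of code of your own. Each camera call takes 0.05 s, during which the arm holds its last target.

## Working session

There is one attempt and no reset: what is moved stays moved. The work goes in short steps, Python scripts to look and compute and a tool call to move; the robot and the scene stay as the last step left them, time stands still between calls to the robot, and variables do not carry over. Pictures are saved under pics/ and viewed, and the job is handed in when it is done.

Besides the shell and the picture viewer there is one more tool, called after "Emit:" by a JSON object that holds its "fn" and its "kwargs", one argument or row to a line. send_rows: Moves the arm, as the interface text tells. Its arguments: {"type":"object","properties":{"increments":{"type":"array"},"grip":{"type":"number"}},"required":["increments"]}

```bash
ls; mkdir -p pics; cat > h.py <<'E'
from workcell import *
import numpy as np, cv2, pickle
def snap(name,tag):
    c=camera(name); pickle.dump(c,open(f'pics/{tag}.pkl','wb')); cv2.imwrite(f'pics/{tag}.png',c['color'][:,:,::-1]); return c
def load(tag): return pickle.load(open(f'pics/{tag}.pkl','rb'))
def cloud(c):
    K=np.array(c['intrinsics']);z=c['z_map'];v,u=np.mgrid[:z.shape[0],:z.shape[1]]
    P=np.stack([(u-K[0,2])/K[0,0]*z,(v-K[1,2])/K[1,1]*z,z],-1)
    T=np.array(c['pose']);W=P@T[:3,:3].T+T[:3,3];W[z==0]=np.nan;return W
def crop(c,u0,v0,u1,v1,s,tag):
    im=cv2.resize(c['color'][v0:v1,u0:u1,::-1],None,fx=s,fy=s,interpolation=cv2.INTER_CUBIC);cv2.imwrite(f'pics/{tag}.png',im)
E
python3 - <<'E'
from h import *
for n in('scene','top'):
    c=snap(n,n+'0'); print(n,np.round(c['intrinsics'],1).tolist(),np.round(c['pose'],3).tolist())
o=get_obs();print({k:np.round(v,3).tolist() for k,v in o.items()})
E
```

```text
pics
scene [[475.7, 0.0, 317.7], [0.0, 475.7, 239.2], [0.0, 0.0, 1.0]] [[-0.198, 0.675, -0.71, 1.143], [0.98, 0.132, -0.147, 0.086], [-0.006, -0.726, -0.688, 0.701], [0.0, 0.0, 0.0, 1.0]]
top [[586.4, 0.0, 317.8], [0.0, 586.4, 246.6], [0.0, 0.0, 1.0]] [[-0.009, -0.996, 0.09, 0.394], [-1.0, 0.007, -0.02, -0.041], [0.02, -0.09, -0.996, 1.342], [0.0, 0.0, 0.0, 1.0]]
{'clock': 0.1, 'joint_pos': [-1.241, 0.241, 0.004, 1.335, -0.0, 1.571], 'joint_vel': [-0.001, 0.002, 0.003, -0.0, -0.0, 0.0], 'tau': [-0.0, -37.314, 25.301, 0.011, 0.0, 0.0], 'eef_pos': [0.162, -0.473, 0.239], 'tool_rot': [0.986, 0.164, -0.0, -0.001], 'ft_force': [-0.171, -0.699, -0.269], 'ft_torque': [0.01, 0.031, 0.018], 'grip_width': 0.086}
```

View pics/top0.png

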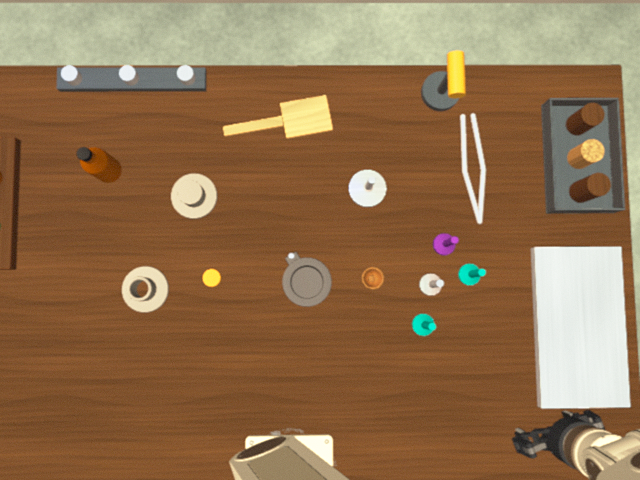

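View pics/scene0.png

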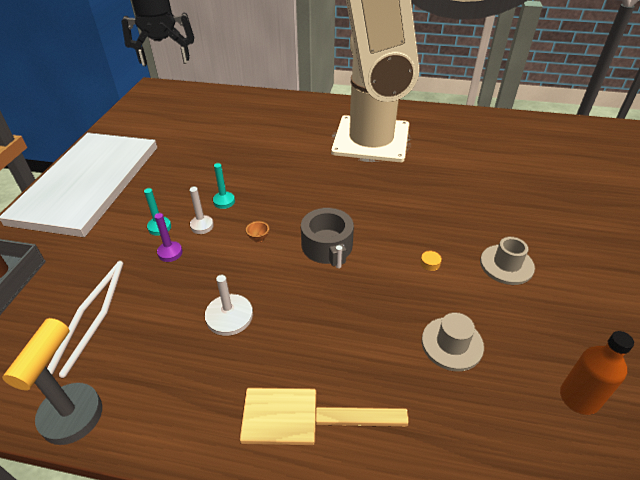

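In the top view, the core candidates are:
- Plain steel, small foot, at (431,285).
- Plain steel, wide foot, at (367,188).
- Turquoise at (470,274) and (424,325), and purple at (445,244).

The one at (431,285) fits. For the caps, (145,289) shows a hole and (193,195) is closed on top. The mould is at (307,282). I'll confirm with crops and measure.

```bash
python3 - <<'E'
from h import *
t=load('top0');s=load('scene0')
a=cv2.resize(t['color'][225:345,95:215,::-1],(400,400),interpolation=2)
b=cv2.resize(t['color'][225:345,380:500,::-1],(400,400),interpolation=2)
cv2.imwrite('pics/crop1.png',np.hstack([a,b]))
W=cloud(t);Ws=cloud(s)
def circ(W,box,zlo,zhi,lab):
    u0,v0,u1,v1=box;P=W[v0:v1,u0:u1].reshape(-1,3);P=P[(P[:,2]>zlo)&(P[:,2]<zhi)]
    if len(P)<5: print(lab,'few',len(P));return
    xy=P[:,:2].astype(np.float32);(c,r)=cv2.minEnclosingCircle(xy)
    print(lab,len(P),'mec',np.round(c,4),round(r*2,4),'mean',np.round(xy.mean(0),4),'z',np.round(np.percentile(P[:,2],[5,50,95]),4))
circ(W,(270,240,345,315),.052,.068,'mould rim top')
circ(W,(270,255,345,315),.005,.02,'mould floor top')
circ(W,(115,260,175,320),.005,.018,'cap flange top')
circ(W,(115,260,175,320),.045,.066,'cap neck top')
circ(W,(415,270,449,300),.005,.02,'core foot')
circ(W,(415,270,449,300),.09,.115,'core top')
circ(Ws,(295,200,360,270),.052,.068,'S mould rim')
circ(Ws,(475,230,540,290),.005,.018,'S flange')
circ(Ws,(475,230,540,290),.048,.066,'S neck')
circ(Ws,(185,180,215,240),.095,.115,'S core top')
circ(Ws,(185,180,215,240),.05,.09,'S pillar')
circ(Ws,(185,180,215,240),.004,.02,'S foot')
print('table',W[380,300],W[400,150],Ws[400,150])
E
```

```text
mould rim top 1123 mec [ 0.4408 -0.0364] 0.1259 mean [ 0.435  -0.0401] z [0.0551 0.0601 0.0644]
mould floor top 895 mec [ 0.4268 -0.0464] 0.2089 mean [ 0.4326 -0.0415] z [0.0056 0.0121 0.0171]
cap flange top 1204 mec [0.4173 0.3255] 0.1858 mean [0.42   0.3201] z [0.0056 0.0102 0.0152]
cap neck top 266 mec [0.4207 0.3228] 0.0552 mean [0.4207 0.3225] z [0.0471 0.0555 0.0603]
core foot 232 mec [ 0.4274 -0.3263] 0.0907 mean [ 0.4259 -0.319 ] z [0.0057 0.0143 0.0192]
core top 52 mec [ 0.4268 -0.3233] 0.0171 mean [ 0.426 -0.322] z [0.094  0.1032 0.1084]
S mould rim 1073 mec [ 0.4439 -0.0375] 0.1291 mean [ 0.4417 -0.0395] z [0.0534 0.0595 0.0618]
S flange 1027 mec [0.4251 0.3224] 0.106 mean [0.4397 0.3196] z [0.0074 0.0105 0.0137]
S neck 341 mec [0.4245 0.3238] 0.057 mean [0.4256 0.3233] z [0.0487 0.055  0.0577]
S core top 51 mec [ 0.4297 -0.3221] 0.0187 mean [ 0.4305 -0.3221] z [0.0959 0.1024 0.1047]
S pillar 111 mec [ 0.4307 -0.3215] 0.0163 mean [ 0.4331 -0.3204] z [0.0527 0.0704 0.0874]
S foot 253 mec [ 0.3964 -0.3207] 0.1169 mean [ 0.4323 -0.3176] z [0.0054 0.014  0.019 ]
table [ 0.21393253 -0.02588367  0.00584669] [0.17364286 0.30842234 0.00357321] [ 0.83186669 -0.25146788 -0.00143958]
```

View pics/crop1.png

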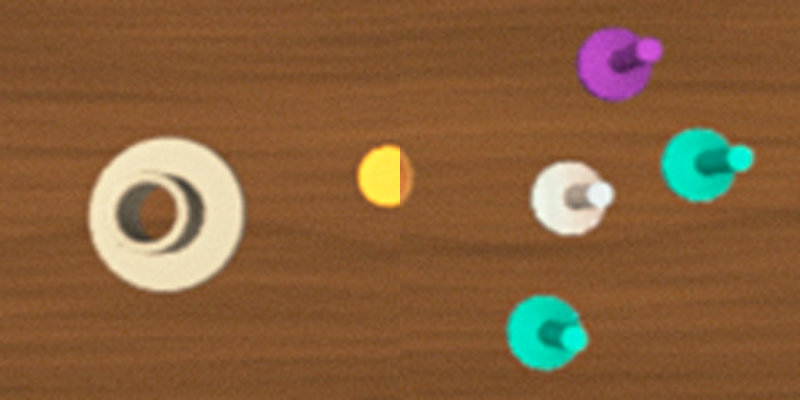

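The left crop shows the open-necked cap, with wood visible through the hole. The right crop shows the plain steel small-foot core among the purple and turquoise ones. Next I'll fit circles more precisely in both views.

```bash
cat >> h.py <<'E'
from scipy.optimize import least_squares
def rays(c,uv,h):
    K=np.array(c['intrinsics']);T=np.array(c['pose']);uv=np.asarray(uv,float).reshape(-1,2)
    d=np.c_[(uv[:,0]-K[0,2])/K[0,0],(uv[:,1]-K[1,2])/K[1,1],np.ones(len(uv))]@T[:3,:3].T
    return (T[:3,3]+d*((h-T[2,3])/d[:,2])[:,None])[:,:2]
def fitc(p,r=None):
    c0=np.median(p,0)
    if r is None:
        f=lambda q:np.hypot(*(p-q[:2]).T)-q[2];q=least_squares(f,[*c0,.04],loss='soft_l1',f_scale=.001).x
    else:
        f=lambda q:np.hypot(*(p-q[:2]).T)-r;q=least_squares(f,c0,loss='soft_l1',f_scale=.001).x
    return np.round(q,4),round(float(np.median(abs(f(q)))),4)
def contour(mask,u0,v0):
    cs,_=cv2.findContours(mask.astype(np.uint8),cv2.RETR_EXTERNAL,cv2.CHAIN_APPROX_NONE)
    c=max(cs,key=cv2.contourArea).reshape(-1,2);return c+[u0,v0]
E
python3 - <<'E'
from h import *
for n,bm,bc,bk in(('top0',(265,245,345,315),(115,260,175,320),(412,268,452,302)),('scene0',(290,200,365,275),(470,225,545,290),(180,180,220,240))):
    c=load(n);hsv=cv2.cvtColor(c['color'],cv2.COLOR_RGB2HSV)
    def sub(b):return hsv[b[1]:b[3],b[0]:b[2]]
    print(n)
    h=sub(bm);m=(h[...,1]<70); p=contour(m,bm[0],bm[1]);
    if n=='scene0': p=p[p[:,1]<228]  # upper part rim edge
    print(' mould',fitc(rays(c,p,.06)),fitc(rays(c,p,.06),.054))
    h=sub(bc);m=(h[...,1]<110)&(h[...,2]>110) if n=='top0' else (h[...,1]<90)
    p=contour(m,bc[0],bc[1]); 
    if n=='scene0': p=p[p[:,1]>262]
    print(' cap flange',len(p),fitc(rays(c,p,.010 if n=='top0' else .01)),fitc(rays(c,p,.01),.052))
    h=sub(bk);m=(h[...,1]<70); p=contour(m,bk[0],bk[1])
    if n=='scene0': p=p[p[:,1]>224]
    else: p=p[p[:,0]<431]
    print(' core foot',len(p),fitc(rays(c,p,.012)),fitc(rays(c,p,.012),.025))
c=load('top0');a=cv2.resize(c['color'][240:320,260:360,::-1],(500,400),interpolation=2)
c=load('scene0');b=cv2.resize(c['color'][195:275,290:365,::-1],(300,320),interpolation=2)
o=np.zeros((400,800,3),np.uint8);o[:,:500]=a;o[:320,500:]=b;cv2.imwrite('pics/crop2.png',o)
E
```

```text
top0
 mould (array([ 0.4333, -0.0417,  0.0521]), 0.0007) (array([ 0.4348, -0.0408]), 0.0025)
 cap flange 131 (array([0.4207, 0.3228, 0.0521]), 0.0005) (array([0.4207, 0.3228]), 0.0005)
 core foot 31 (array([ 0.4259, -0.3213,  0.0235]), 0.0004) (array([ 0.4259, -0.3232]), 0.0006)
scene0
 mould (array([ 0.4355, -0.0412,  0.052 ]), 0.0005) (array([ 0.4379, -0.0405]), 0.001)
 cap flange 71 (array([0.4285, 0.3223, 0.0513]), 0.0008) (array([0.4276, 0.3222]), 0.0008)
 core foot 29 (array([ 0.4386, -0.317 ,  0.0233]), 0.0005) (array([ 0.4366, -0.3175]), 0.0008)
```

View pics/crop2.png

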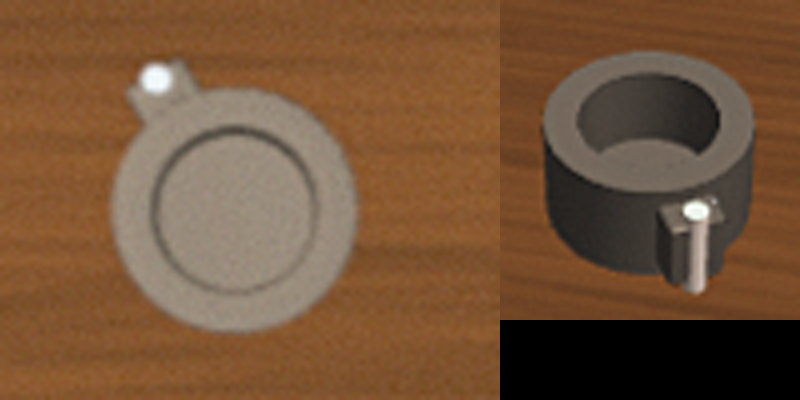

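Mean of the two views:
- core (0.428, -0.322)
- mould (0.435, -0.041)
- cap (0.423, 0.323)

The heights match the given sizes: rim 0.060, core top 0.103, cap top 0.055. I'll move above the core, with the jaws turned to about 45° to stay clear of the neighbouring cores.

Emit:
{"fn": "send_rows", "kwargs": {
  "increments": [
    [[0.75, -0.14, 0, 0, 0, 0], [0.75, -0.14, 0, 0, 0, 0], [0.75, -0.14, 0, 0, 0, 0], [0.75, -0.14, 0, 0, 0, 0], [0.75, -0.14, 0, 0, 0, 0], [0.75, -0.14, 0, 0, 0, 0], [0.75, -0.14, 0, 0, 0, 0], [0.75, -0.15, 0, 0, 0, 0]]
  ],
  "grip": 0.3
}}

```text
clock: 1.1
eef_pos: [0.4283, -0.3215, 0.2388]
tool_rot: [0.986, 0.164, -0.0, -0.0]
ft_force: [1.3, 0.3, 0.1]
grip_width: 0.0598
```

Emit:
{"fn": "send_rows", "kwargs": {
  "increments": [
    [[0, 0, 0, 0, 0, -1], [0, 0, 0, 0, 0, -1], [0, 0, 0, 0, 0, -1], [0, 0, 0, 0, 0, -1], [0, 0, 0, 0, 0, -1], [0, 0, 0, 0, 0, -1], [0, 0, 0, 0, 0, -1]]
  ]
}}

```text
clock: 1.98
eef_pos: [0.4272, -0.3222, 0.2387]
tool_rot: [0.712, 0.702, -0.0, -0.001]
ft_force: [-0.1, -0.1, 0.1]
grip_width: 0.0594
```

```bash
cat >> h.py <<'E'
from scipy.spatial.transform import Rotation as R
def go(x,y,z,yaw=None):
    o=get_obs();Rm=R.from_quat(o['tool_rot']);M=Rm.as_matrix();p=np.array(o['eef_pos'])
    print('t',round(o['clock'],2),'p',np.round(p,4),'yaw',round(np.degrees(np.arctan2(M[1,1],M[0,1])),1),'tilt z',np.round(M[:,2],4),'j',np.round(o['joint_pos'],2),'F',np.round(o['ft_force'],1),'w',round(o['grip_width'],4))
    print('need units',np.round(M.T@(np.array([x,y,z])-p)/.05,3))
    if yaw is not None: print('az deg/10 (tool)',round(-((yaw-np.degrees(np.arctan2(M[1,1],M[0,1]))+180)%360-180)/10,2))
E
python3 -c "
from h import *
go(.428,-.322,.17,45)"
```

```text
t 1.98 p [ 0.4272 -0.3222  0.2387] yaw -0.8 tilt z [-1.1e-03  8.0e-04 -1.0e+00] j [-0.65  0.31  0.1   1.36  0.    0.94] F [-0.1 -0.1  0.1] w 0.0594
need units [0.003 0.018 1.374]
az deg/10 (tool) -4.58
```

Tracking is accurate. I'll finish the turn, descend to just above the pillar top, and look.

Emit:
{"fn": "send_rows", "kwargs": {
  "increments": [
    [[0, 0, 0.3, 0, 0, -1], [0, 0, 0.3, 0, 0, -1], [0, 0, 0.3, 0, 0, -1], [0, 0, 0.3, 0, 0, -1], [0, 0, 0.2, 0, 0, -0.6], [0, 0, 0.1, 0, 0, 0], [0, 0, 0, 0, 0, 0]]
  ]
}}

```text
clock: 2.85
eef_pos: [0.4272, -0.3222, 0.1638]
tool_rot: [0.384, 0.923, 0.0, -0.001]
ft_force: [-0.1, 0.5, -0.2]
grip_width: 0.0595
```

```bash
python3 - <<'E'
from h import *
c=snap('scene','s1');t=snap('top','t1')
a=cv2.resize(c['color'][130:250,140:260,::-1],(400,400),interpolation=2)
b=cv2.resize(t['color'][225:345,380:500,::-1],(400,400),interpolation=2)
cv2.imwrite('pics/crop3.png',np.hstack([a,b]))
go(.428,-.322,.071,45)
E
```

```text
t 2.95 p [ 0.4276 -0.3226  0.1646] yaw 44.8 tilt z [ 3.e-04 -3.e-04 -1.e+00] j [-0.65  0.35 -0.04  1.18 -0.    0.14] F [ 0.2  0.5 -0.3] w 0.0598
need units [0.003 0.013 1.872]
az deg/10 (tool) -0.02
```

View pics/crop3.png

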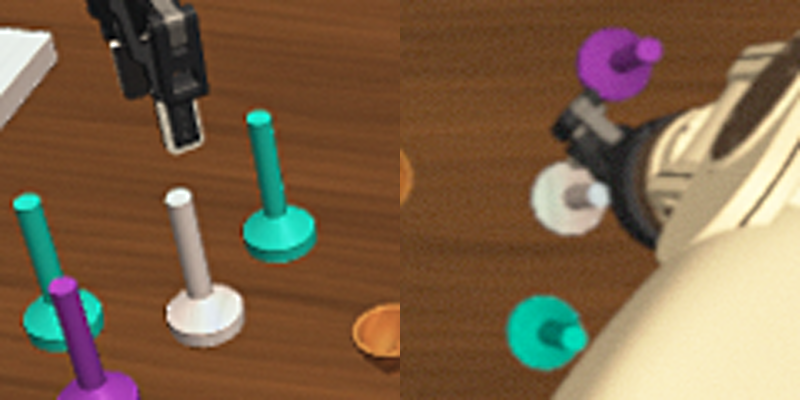

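The gripper stands over the steel core, and the jaw line is clear of its neighbours. I'll descend.

Emit:
{"fn": "send_rows", "kwargs": {
  "increments": [
    [[0, 0, 0.3, 0, 0, 0], [0, 0, 0.4, 0, 0, 0], [0, 0, 0.4, 0, 0, 0], [0, 0, 0.4, 0, 0, 0], [0, 0, 0.25, 0, 0, 0], [0, 0, 0.1, 0, 0, 0], [0, 0, 0, 0, 0, 0]]
  ]
}}

```text
clock: 3.82
eef_pos: [0.4275, -0.3225, 0.0717]
tool_rot: [0.384, 0.924, 0.0, -0.0]
ft_force: [-0.4, -0.3, 0.2]
grip_width: 0.0596
```

```bash
python3 - <<'E'
from h import *
c=snap('scene','s2')
a=cv2.resize(c['color'][150:250,150:250,::-1],(500,500),interpolation=2)
cv2.imwrite('pics/crop4.png',a)
go(.428,-.322,.071,45)
E
```

```text
t 3.88 p [ 0.4278 -0.3227  0.0722] yaw 44.9 tilt z [ 6.e-04 -5.e-04 -1.e+00] j [-0.65  0.44 -0.17  0.96 -0.    0.14] F [ 0.1 -1.   0.4] w 0.0595
need units [0.007 0.013 0.024]
az deg/10 (tool) -0.01
```

View pics/crop4.png

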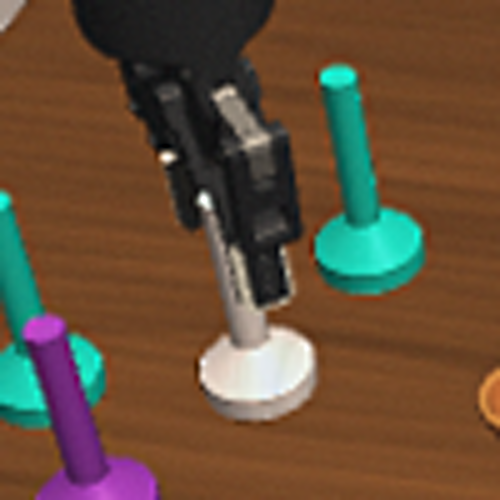

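The pillar is between the jaws, so I'll close them.

Emit:
{"fn": "send_rows", "kwargs": {
  "increments": [
    [[0, 0, 0, 0, 0, 0], [0, 0, 0, 0, 0, 0], [0, 0, 0, 0, 0, 0], [0, 0, 0, 0, 0, 0], [0, 0, 0, 0, 0, 0], [0, 0, 0, 0, 0, 0], [0, 0, 0, 0, 0, 0]]
  ],
  "grip": 1.0
}}

```text
clock: 4.75
eef_pos: [0.4276, -0.3228, 0.0723]
tool_rot: [0.384, 0.923, -0.0, 0.0]
ft_force: [-1.7, -0.2, 4.5]
grip_width: 0.0139
```

Emit:
{"fn": "send_rows", "kwargs": {
  "increments": [
    [[0, 0, -0.1, 0, 0, 0], [0, 0, -0.2, 0, 0, 0], [0, 0, -0.3, 0, 0, 0], [0, 0, -0.4, 0, 0, 0], [0, 0, -0.4, 0, 0, 0], [0, 0, -0.4, 0, 0, 0], [0, 0, -0.3, 0, 0, 0], [0, 0, -0.1, 0, 0, 0]]
  ]
}}

```text
clock: 5.75
eef_pos: [0.428, -0.3228, 0.1833]
tool_rot: [0.384, 0.924, -0.0, 0.001]
ft_force: [0.0, 0.4, -3.5]
grip_width: 0.0137
```

```bash
python3 - <<'E'
from h import *
c=snap('scene','s3')
a=cv2.resize(c['color'][80:240,120:280,::-1],(560,560),interpolation=2)
cv2.imwrite('pics/crop5.png',a)
go(.435,-.041,.18,45)
E
```

```text
t 5.8 p [ 0.4279 -0.3227  0.1832] yaw 44.9 tilt z [ 0.0016 -0.0011 -1.    ] j [-0.65  0.34 -0.01  1.22  0.    0.14] F [ 0.8  0.6 -3.6] w 0.0137
need units [3.892 4.078 0.057]
az deg/10 (tool) -0.01
```

View pics/crop5.png

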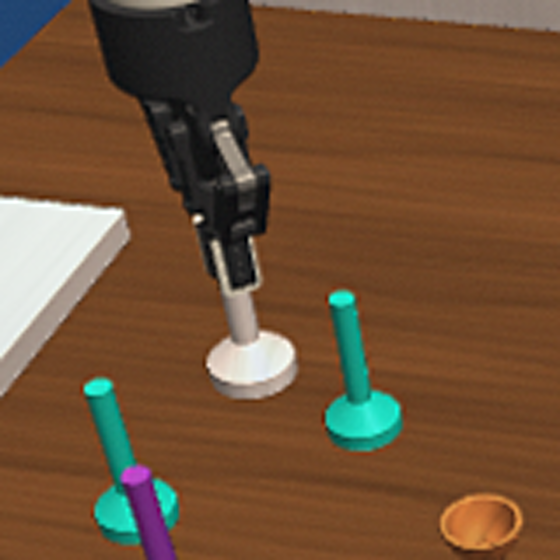

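The core is lifted: 3.5 N on the wrist (0.35 kg), jaw opening 13.7 mm, and it hangs straight. I'll carry it over the mould.

Emit:
{"fn": "send_rows", "kwargs": {
  "increments": [
    [[0.2, 0.2, 0, 0, 0, 0], [0.35, 0.35, 0, 0, 0, 0], [0.4, 0.45, 0, 0, 0, 0], [0.4, 0.45, 0, 0, 0, 0], [0.4, 0.45, 0, 0, 0, 0], [0.4, 0.45, 0, 0, 0, 0], [0.4, 0.45, 0, 0, 0, 0], [0.4, 0.4, 0, 0, 0, 0]]
  ]
}}

```text
clock: 6.8
eef_pos: [0.4356, -0.103, 0.1809]
tool_rot: [0.383, 0.924, 0.0, -0.001]
ft_force: [0.6, 0.9, -3.4]
grip_width: 0.0136
```

Emit:
{"fn": "send_rows", "kwargs": {
  "increments": [
    [[0.4, 0.4, 0, 0, 0, 0], [0.3, 0.3, 0, 0, 0, 0], [0.24, 0.18, 0, 0, 0, 0], [0, 0, 0, 0, 0, 0], [0, 0, 0, 0, 0, 0]]
  ]
}}

```text
clock: 7.42
eef_pos: [0.4346, -0.041, 0.1817]
tool_rot: [0.384, 0.923, -0.0, -0.0]
ft_force: [-0.1, -1.2, -3.4]
grip_width: 0.0137
```

```bash
python3 - <<'E'
from h import *
c=snap('scene','s4');t=snap('top','t4')
a=cv2.resize(c['color'][100:280,260:400,::-1],(420,540),interpolation=2)
b=cv2.resize(t['color'][210:330,260:345,::-1],(380,540),interpolation=2)
cv2.imwrite('pics/crop6.png',np.hstack([a,b]))
go(.435,-.041,.0842,45)
E
```

```text
t 7.53 p [ 0.4347 -0.0413  0.1817] yaw 44.8 tilt z [-1.e-04 -3.e-04 -1.e+00] j [-0.09  0.15 -0.26  1.16 -0.    0.69] F [ 0.3  0.8 -2.6] w 0.0138
need units [-1.000e-03  9.000e-03  1.951e+00]
az deg/10 (tool) -0.02
```

View pics/crop6.png

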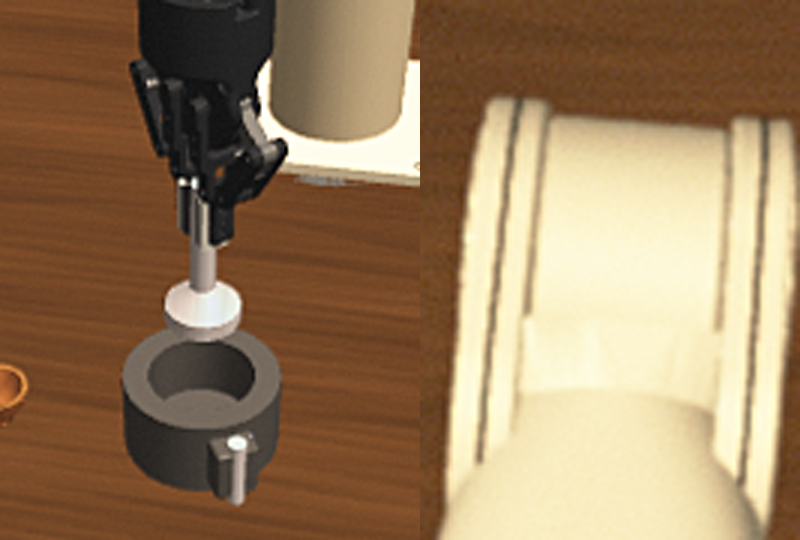

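The core hangs above the mouth. I'll check its offset against the mould within the same scene view.

```bash
python3 - <<'E'
from h import *
c=load('s4');b=(305,185,350,220);im=c['color'][b[1]:b[3],b[0]:b[2]]
g=im.min(2); 
m=(g>105)
p=contour(m,b[0],b[1]);W=cloud(c)
print(p[:,0].min(),p[:,0].max(),p[:,1].min(),p[:,1].max())
zl=.1817-.0722
q=p[(p[:,1]>205)]
print('lower edge',len(q),fitc(rays(c,q,zl)),fitc(rays(c,q,zl),.025))
mid=(p[:,0].min()+p[:,0].max())/2
print('centre col',mid, rays(c,[[mid,203]],zl+.012))
# depth pillar points
P=W[160:200,315:340].reshape(-1,3);P=P[(P[:,2]>.14)&(P[:,2]<.16)];print('pillar front',P.mean(0) if len(P) else 0,len(P))
b=(290,200,365,275)
h=cv2.cvtColor(c['color'],cv2.COLOR_RGB2HSV)
E
```

```text
315 340 185 213
lower edge 28 (array([ 0.4386, -0.0361,  0.0181]), 0.001) (array([ 0.4301, -0.0374]), 0.0023)
centre col 327.5 [[ 0.44201016 -0.038946  ]]
pillar front [ 0.44098502 -0.04023961  0.14989627] 78
```

The core axis is within about 2 mm of the mould axis (±11 mm clearance). I'll lower it gently.

Emit:
{"fn": "send_rows", "kwargs": {
  "increments": [
    [[0, 0, 0.15, 0, 0, 0], [0, 0, 0.25, 0, 0, 0], [0, 0, 0.3, 0, 0, 0], [0, 0, 0.3, 0, 0, 0], [0, 0, 0.3, 0, 0, 0], [0, 0, 0.3, 0, 0, 0], [0, 0, 0.2, 0, 0, 0], [0, 0, 0.06, 0, 0, 0]]
  ]
}}

```text
clock: 8.52
eef_pos: [0.4339, -0.0407, 0.0878]
tool_rot: [0.384, 0.923, -0.0, -0.001]
ft_force: [0.5, -0.1, -3.6]
grip_width: 0.0137
```

Emit:
{"fn": "send_rows", "kwargs": {
  "increments": [
    [[0, 0, 0.02, 0, 0, 0], [0, 0, 0.02, 0, 0, 0], [0, 0, 0.02, 0, 0, 0], [0, 0, 0.01, 0, 0, 0], [0, 0, 0, 0, 0, 0]]
  ]
}}

```text
clock: 9.15
eef_pos: [0.4347, -0.0407, 0.0854]
tool_rot: [0.383, 0.924, 0.0, 0.0]
ft_force: [-0.4, -0.2, -2.2]
grip_width: 0.0137
```

Emit:
{"fn": "send_rows", "kwargs": {
  "increments": [
    [[0, 0, 0.01, 0, 0, 0], [0, 0, 0.01, 0, 0, 0], [0, 0, 0, 0, 0, 0]]
  ]
}}

```text
clock: 9.52
eef_pos: [0.4347, -0.0407, 0.0843]
tool_rot: [0.384, 0.924, 0.0, 0.0]
ft_force: [0.2, -0.3, -2.9]
grip_width: 0.014
```

Emit:
{"fn": "send_rows", "kwargs": {
  "increments": [
    [[0, 0, 0.01, 0, 0, 0], [0, 0, 0.01, 0, 0, 0], [0, 0, 0, 0, 0, 0]]
  ]
}}

```text
clock: 9.9
eef_pos: [0.4348, -0.0407, 0.0843]
tool_rot: [0.384, 0.924, 0.0, 0.0]
ft_force: [-2.0, 0.4, 5.6]
grip_width: 0.0138
```

The foot is on the floor: force sign reversed at z = 0.0843, against 0.0842 expected. I'll release and rise.

Emit:
{"fn": "send_rows", "kwargs": {
  "increments": [
    [[0, 0, 0, 0, 0, 0], [0, 0, 0, 0, 0, 0], [0, 0, 0, 0, 0, 0], [0, 0, 0, 0, 0, 0], [0, 0, 0, 0, 0, 0]]
  ],
  "grip": 0.4
}}

```text
clock: 10.52
eef_pos: [0.4347, -0.0407, 0.0832]
tool_rot: [0.384, 0.924, -0.0, -0.0]
ft_force: [0.6, 0.8, -0.1]
grip_width: 0.0511
```

Emit:
{"fn": "send_rows", "kwargs": {
  "increments": [
    [[0, 0, -0.1, 0, 0, 0], [0, 0, -0.3, 0, 0, 0], [0, 0, -0.4, 0, 0, 0], [0, 0, -0.5, 0, 0, 0], [0, 0, -0.5, 0, 0, 0], [0, 0, -0.5, 0, 0, 0], [0, 0, -0.2, 0, 0, 0], [0, 0, 0, 0, 0, 0]]
  ]
}}

```text
clock: 11.52
eef_pos: [0.435, -0.0407, 0.2087]
tool_rot: [0.384, 0.924, 0.0, 0.001]
ft_force: [0.6, -0.2, -0.4]
grip_width: 0.0512
```

```bash
python3 - <<'E'
from h import *
go(.423,.323,.18,45)
E
```

```text
t 11.53 p [ 0.435  -0.0407  0.2087] yaw 44.9 tilt z [ 1.4e-03 -1.0e-04 -1.0e+00] j [-0.09  0.13 -0.21  1.23  0.    0.69] F [ 0.6 -0.2 -0.4] w 0.0512
need units [5.323 4.963 0.573]
az deg/10 (tool) -0.01
```

Emit:
{"fn": "send_rows", "kwargs": {
  "increments": [
    [[0.5, 0.45, 0, 0, 0, 0], [0.7, 0.65, 0, 0, 0, 0], [0.8, 0.75, 0, 0, 0, 0], [0.8, 0.75, 0, 0, 0, 0], [0.8, 0.75, 0, 0, 0, 0], [0.8, 0.75, 0, 0, 0, 0], [0.6, 0.56, 0, 0, 0, 0], [0.32, 0.3, 0, 0, 0, 0]]
  ],
  "grip": 0
}}

```text
clock: 12.52
eef_pos: [0.4217, 0.3243, 0.2066]
tool_rot: [0.382, 0.924, -0.001, -0.001]
ft_force: [0.6, 0.4, -0.4]
grip_width: 0.0852
```

Emit:
{"fn": "send_rows", "kwargs": {
  "increments": [
    [[0, 0, 0, 0, 0, 0], [0, 0, 0, 0, 0, 0]]
  ]
}}

```text
clock: 12.78
eef_pos: [0.4225, 0.3215, 0.2078]
tool_rot: [0.384, 0.923, -0.001, -0.0]
ft_force: [-0.1, -0.6, 0.0]
grip_width: 0.0852
```

```bash
python3 - <<'E'
from h import *
c=snap('scene','s5');t=snap('top','t5')
a=cv2.resize(c['color'][150:290,280:370,::-1],(360,560),interpolation=2)
b=cv2.resize(t['color'][225:325,260:340,::-1],(440,560),interpolation=2)
cv2.imwrite('pics/crop7.png',np.hstack([a,b]))
d=cv2.resize(c['color'][130:300,440:580,::-1],(490,595),interpolation=2);cv2.imwrite('pics/crop8.png',d)
go(.423,.323,.025,45)
for n,bx in((t,(290,225,330,310)),(c,(310,150,350,240))):
    W=cloud(n)[bx[1]:bx[3],bx[0]:bx[2]].reshape(-1,3);P=W[(W[:,2]>.105)&(W[:,2]<.125)];print(len(P),P.mean(0),np.percentile(P[:,2],95),cv2.minEnclosingCircle(P[:,:2].astype(np.float32)))
E
```

```text
t 12.88 p [0.4228 0.3214 0.2082] yaw 44.8 tilt z [-4.e-04 -6.e-04 -1.e+00] j [ 0.65  0.32  0.03  1.28 -0.    1.44] F [-0.1 -0.6 -0.8] w 0.0856
need units [0.021 0.029 3.665]
az deg/10 (tool) -0.02
44 [ 0.43360038 -0.04118898  0.11596187] 0.11967320737837808 ((0.43313151597976685, -0.0419389083981514), 0.007938181981444359)
70 [ 0.43817415 -0.04088202  0.11279073] 0.11673855650203871 ((0.4367198348045349, -0.03982711583375931), 0.009525167755782604)
```

View pics/crop7.png

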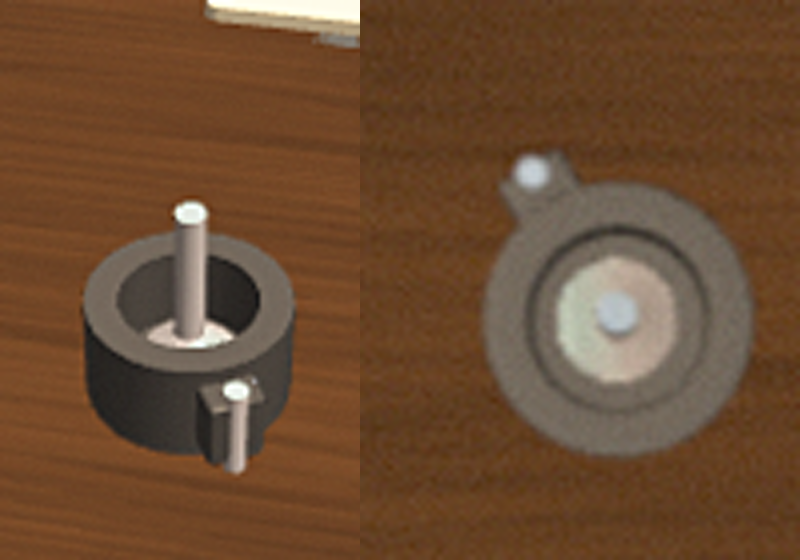

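View pics/crop8.png

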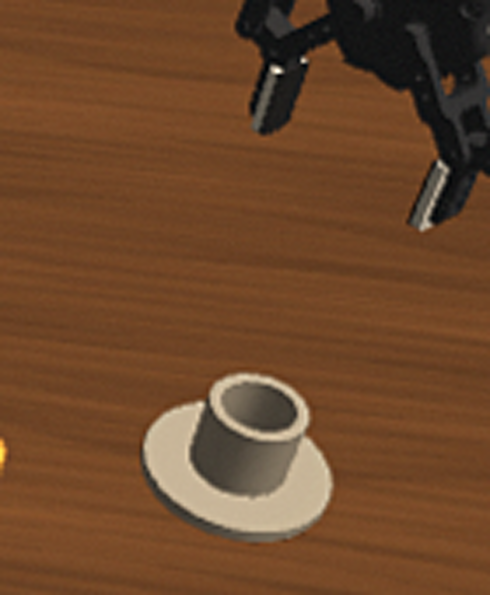

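The core stands upright and centred in the cavity (top at 0.116 m). The pillar reads (0.4334, -0.0415) and (0.437, -0.040) in the two views, and their mean matches the TCP pose at release. The cap below the open gripper has an open neck. I'll descend over it.

Emit:
{"fn": "send_rows", "kwargs": {
  "increments": [
    [[0.02, 0.03, 0.3, 0, 0, 0], [0, 0, 0.5, 0, 0, 0], [0, 0, 0.5, 0, 0, 0], [0, 0, 0.5, 0, 0, 0], [0, 0, 0.4, 0, 0, 0], [0, 0, 0.2, 0, 0, 0], [0, 0, 0, 0, 0, 0]]
  ]
}}

```text
clock: 13.75
eef_pos: [0.4225, 0.3239, 0.0874]
tool_rot: [0.384, 0.923, -0.001, -0.0]
ft_force: [0.4, -0.7, 0.4]
grip_width: 0.0856
```

```bash
python3 - <<'E'
from h import *
c=snap('scene','s6')
d=cv2.resize(c['color'][150:300,440:580,::-1],(560,600),interpolation=2);cv2.imwrite('pics/crop9.png',d)
go(.423,.323,.028,45)
E
```

```text
t 13.8 p [0.4231 0.3244 0.0883] yaw 44.9 tilt z [-1.e-04 -1.e-04 -1.e+00] j [ 0.65  0.42 -0.16  1.   -0.    1.44] F [-0.5 -0.3 -0.3] w 0.0856
need units [-0.018 -0.02   1.206]
az deg/10 (tool) -0.01
```

View pics/crop9.png

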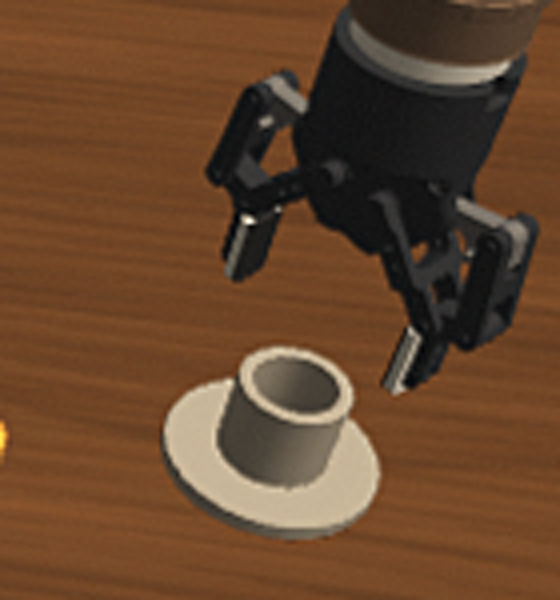

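The gripper is centred over the neck. I'll go down to grasp height and close.

Emit:
{"fn": "send_rows", "kwargs": {
  "increments": [
    [[-0.02, -0.02, 0.2, 0, 0, 0], [0, 0, 0.3, 0, 0, 0], [0, 0, 0.3, 0, 0, 0], [0, 0, 0.25, 0, 0, 0], [0, 0, 0.1, 0, 0, 0], [0, 0, 0.05, 0, 0, 0], [0, 0, 0, 0, 0, 0]]
  ]
}}

```text
clock: 14.68
eef_pos: [0.4232, 0.3233, 0.0284]
tool_rot: [0.384, 0.924, 0.0, 0.0]
ft_force: [0.5, 0.0, -0.3]
grip_width: 0.0853
```

```bash
python3 - <<'E'
from h import *
c=snap('scene','s7')
d=cv2.resize(c['color'][170:300,440:560,::-1],(540,585),interpolation=2);cv2.imwrite('pics/crop10.png',d)
go(.423,.323,.028,45)
E
```

```text
t 14.72 p [0.4233 0.3234 0.0286] yaw 44.9 tilt z [ 6.e-04  4.e-04 -1.e+00] j [ 0.65  0.49 -0.23  0.85 -0.    1.44] F [-0.1 -0.2  2. ] w 0.0854
need units [-0.001 -0.009  0.013]
az deg/10 (tool) -0.01
```

View pics/crop10.png

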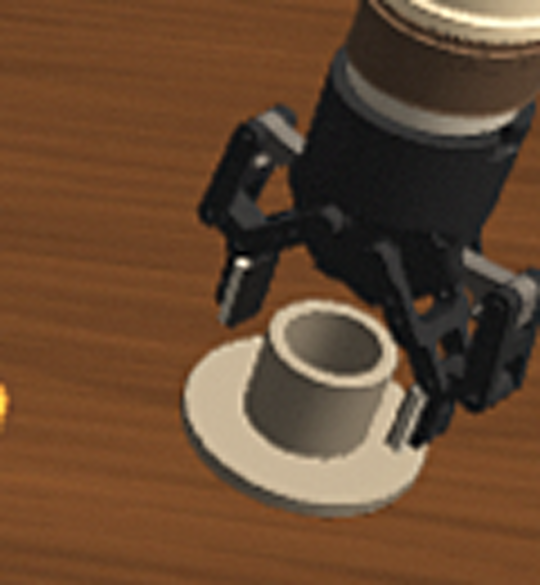

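Emit:
{"fn": "send_rows", "kwargs": {
  "increments": [
    [[0, 0, 0, 0, 0, 0], [0, 0, 0, 0, 0, 0], [0, 0, 0, 0, 0, 0], [0, 0, 0, 0, 0, 0], [0, 0, 0, 0, 0, 0]]
  ],
  "grip": 1.0
}}

```text
clock: 15.35
eef_pos: [0.4233, 0.3234, 0.0292]
tool_rot: [0.383, 0.924, 0.0, 0.0]
ft_force: [-0.5, 0.5, 6.1]
grip_width: 0.0531
```

Emit:
{"fn": "send_rows", "kwargs": {
  "increments": [
    [[0, 0, -0.05, 0, 0, 0], [0, 0, -0.1, 0, 0, 0], [0, 0, -0.1, 0, 0, 0], [0, 0, -0.1, 0, 0, 0], [0, 0, -0.1, 0, 0, 0], [0, 0, 0, 0, 0, 0]]
  ]
}}

```text
clock: 16.1
eef_pos: [0.4234, 0.3235, 0.0514]
tool_rot: [0.384, 0.924, 0.001, 0.0]
ft_force: [-0.0, -0.2, -2.8]
grip_width: 0.0532
```

```bash
python3 - <<'E'
from h import *
c=snap('scene','s8')
d=cv2.resize(c['color'][150:300,440:580,::-1],(560,600),interpolation=2);cv2.imwrite('pics/crop11.png',d)
go(.435,-.041,.18,45)
E
```

```text
t 16.15 p [0.4232 0.3233 0.0511] yaw 44.9 tilt z [ 5.e-04  4.e-04 -1.e+00] j [ 0.65  0.46 -0.2   0.91 -0.    1.44] F [-1.   0.5 -3.3] w 0.0534
need units [-5.328 -4.973 -2.581]
az deg/10 (tool) -0.01
```

View pics/crop11.png

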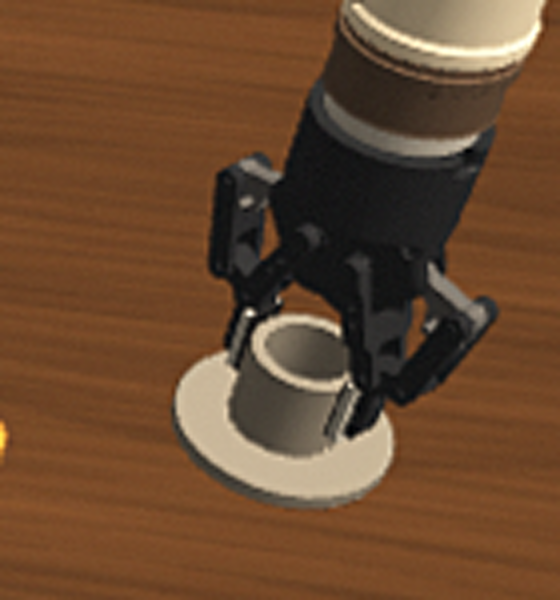

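The cap is held (3 N, 53 mm opening) and level. I'll raise it and carry it to the mould.

Emit:
{"fn": "send_rows", "kwargs": {
  "increments": [
    [[0, 0, -0.2, 0, 0, 0], [0, 0, -0.4, 0, 0, 0], [0, 0, -0.5, 0, 0, 0], [0, 0, -0.5, 0, 0, 0], [0, 0, -0.5, 0, 0, 0], [0, 0, -0.3, 0, 0, 0], [0, 0, -0.18, 0, 0, 0]]
  ]
}}

```text
clock: 17.02
eef_pos: [0.4231, 0.3232, 0.1807]
tool_rot: [0.384, 0.924, 0.0, 0.0]
ft_force: [0.3, -0.5, -3.7]
grip_width: 0.0529
```

Emit:
{"fn": "send_rows", "kwargs": {
  "increments": [
    [[-0.2, -0.2, 0, 0, 0, 0], [-0.35, -0.3, 0, 0, 0, 0], [-0.45, -0.4, 0, 0, 0, 0], [-0.45, -0.45, 0, 0, 0, 0], [-0.45, -0.45, 0, 0, 0, 0], [-0.45, -0.45, 0, 0, 0, 0], [-0.45, -0.45, 0, 0, 0, 0], [-0.45, -0.4, 0, 0, 0, 0]]
  ]
}}

```text
clock: 18.02
eef_pos: [0.4264, 0.0966, 0.1787]
tool_rot: [0.384, 0.923, -0.001, -0.001]
ft_force: [1.4, 1.5, -2.9]
grip_width: 0.053
```

Emit:
{"fn": "send_rows", "kwargs": {
  "increments": [
    [[-0.45, -0.4, 0, 0, 0, 0], [-0.4, -0.4, 0, 0, 0, 0], [-0.4, -0.4, 0, 0, 0, 0], [-0.3, -0.25, 0, 0, 0, 0], [-0.2, -0.15, 0, 0, 0, 0], [0, 0, 0, 0, 0, 0], [0, 0, 0, 0, 0, 0]]
  ]
}}

```text
clock: 18.9
eef_pos: [0.4326, -0.0194, 0.1795]
tool_rot: [0.383, 0.924, 0.0, -0.0]
ft_force: [-0.7, 0.5, -2.9]
grip_width: 0.0527
```

```bash
python3 - <<'E'
from h import *
go(.435,-.041,.18,45)
E
```

```text
t 18.9 p [ 0.4326 -0.0194  0.1795] yaw 44.9 tilt z [-8.e-04  5.e-04 -1.e+00] j [-0.05  0.15 -0.27  1.15  0.    0.74] F [-0.7  0.5 -2.9] w 0.0527
need units [-0.339 -0.271 -0.01 ]
az deg/10 (tool) -0.01
```

Emit:
{"fn": "send_rows", "kwargs": {
  "increments": [
    [[-0.14, -0.11, 0, 0, 0, 0], [-0.12, -0.1, 0, 0, 0, 0], [-0.08, -0.06, 0, 0, 0, 0], [0, 0, 0, 0, 0, 0], [0, 0, 0, 0, 0, 0]]
  ]
}}

```text
clock: 19.52
eef_pos: [0.4353, -0.0414, 0.1798]
tool_rot: [0.384, 0.923, 0.0, -0.0]
ft_force: [0.5, -0.1, -2.0]
grip_width: 0.0531
```

```bash
python3 - <<'E'
from h import *
c=snap('scene','s9')
d=cv2.resize(c['color'][90:280,260:400,::-1],(420,570),interpolation=2);cv2.imwrite('pics/crop12.png',d)
go(.435,-.041,.0895,45)
# flange lower edge, nearest side
hsv=cv2.cvtColor(c['color'],cv2.COLOR_RGB2HSV)
W=cloud(c);P=W[90:280,270:390]
m=(P[...,2]>.145)&(P[...,2]<.168)&(hsv[90:280,270:390,1]<90)
q=P[m];print(len(q),fitc(q[:,:2]),cv2.minEnclosingCircle(q[:,:2].astype(np.float32)))
E
```

```text
t 19.57 p [ 0.4354 -0.0413  0.1798] yaw 44.9 tilt z [-1.e-04  2.e-04 -1.e+00] j [-0.09  0.16 -0.26  1.15  0.    0.69] F [-1.1  0.2 -3.2] w 0.0531
need units [ 9.000e-03 -1.000e-03  1.806e+00]
az deg/10 (tool) -0.01
1165 (array([ 0.2548, -0.0486,  0.2071]), 0.0129) ((0.25510624051094055, -0.046173095703125), 0.23440542817115784)
```

View pics/crop12.png

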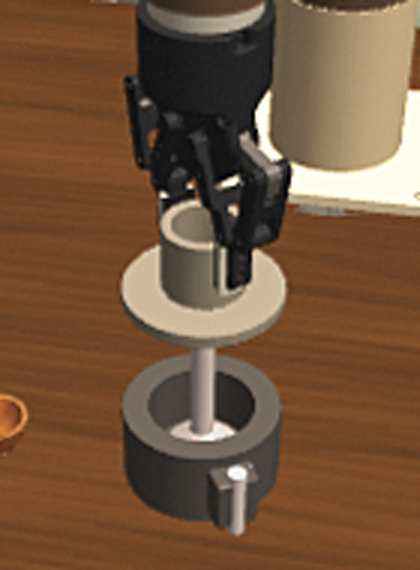

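The cap is level above the pillar. I'll measure the flange against the rim in the same view.

```bash
python3 - <<'E'
from h import *
c=load('s9');hsv=cv2.cvtColor(c['color'],cv2.COLOR_RGB2HSV)
b=(292,165,365,206);h=hsv[b[1]:b[3],b[0]:b[2]]
m=(h[...,1]<70)&(h[...,2]>90);p=contour(m,b[0],b[1])
p=p[(p[:,0]>b[0])&(p[:,0]<b[2]-1)]
print(p.min(0),p.max(0))
# front lower edge of the flange (underside edge)
q=[]
for u in range(303,354):
    col=p[p[:,0]==u];q.append([u,col[:,1].max()+.5])
q=np.array(q);
z=.1798-.029
for r in(None,.052):print('flange front underside',fitc(rays(c,q,z),r))
W=cloud(c)
P=W[165:206,292:365][m];P=P[(P[:,2]>.153)&(P[:,2]<.168)];print('flange top pts',len(P),np.median(P[:,2]),fitc(P[:,:2],.05),cv2.minEnclosingCircle(P[:,:2].astype(np.float32)))
im=c['color'].copy()
for u,v in q.astype(int): im[v,u]=(255,0,0)
cv2.imwrite('pics/crop13.png',cv2.resize(im[150:250,285:370,::-1],None,fx=6,fy=6,interpolation=0))
E
```

```text
[301 165] [354 205]
flange front underside (array([ 0.4374, -0.0375,  0.0462]), 0.001)
flange front underside (array([ 0.4305, -0.0384]), 0.0016)
flange top pts 950 0.1605635331221712 (array([ 0.426 , -0.0411]), 0.0082) ((0.4369870722293854, -0.04054052382707596), 0.052547190338373184)
```

View pics/crop13.png

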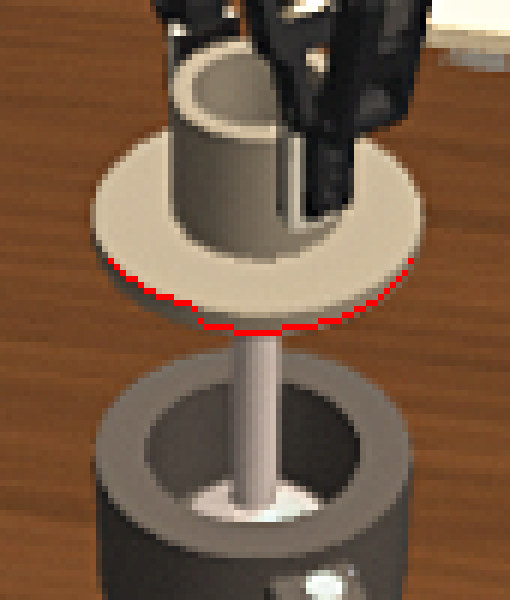

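The flange centre reads (0.437, -0.0405) and the mould (0.4365, -0.041) in the same view, so they agree within about 1 mm. I'll lower the cap.

Emit:
{"fn": "send_rows", "kwargs": {
  "increments": [
    [[0, 0, 0.15, 0, 0, 0], [0, 0, 0.25, 0, 0, 0], [0, 0, 0.25, 0, 0, 0], [0, 0, 0.3, 0, 0, 0], [0, 0, 0.3, 0, 0, 0], [0, 0, 0.25, 0, 0, 0], [0, 0, 0.15, 0, 0, 0], [0, 0, 0.05, 0, 0, 0]]
  ]
}}

```text
clock: 20.58
eef_pos: [0.4351, -0.0414, 0.0942]
tool_rot: [0.384, 0.924, -0.0, -0.0]
ft_force: [-0.6, -0.1, -3.1]
grip_width: 0.0536
```

Emit:
{"fn": "send_rows", "kwargs": {
  "increments": [
    [[0, 0, 0.02, 0, 0, 0], [0, 0, 0.02, 0, 0, 0], [0, 0, 0.01, 0, 0, 0], [0, 0, 0, 0, 0, 0]]
  ]
}}

```text
clock: 21.08
eef_pos: [0.4355, -0.0414, 0.0925]
tool_rot: [0.384, 0.924, 0.0, 0.0]
ft_force: [0.2, -0.4, -3.2]
grip_width: 0.0531
```

```bash
python3 -c "
from h import *
go(.435,-.041,.089,45)"
```

```text
t 21.07 p [ 0.4355 -0.0414  0.0925] yaw 44.9 tilt z [ 4.e-04 -0.e+00 -1.e+00] j [-0.09  0.25 -0.4   0.92  0.    0.69] F [ 0.2 -0.4 -3.2] w 0.0531
need units [ 0.013 -0.002  0.07 ]
az deg/10 (tool) -0.01
```

Emit:
{"fn": "send_rows", "kwargs": {
  "increments": [
    [[0, 0, 0.02, 0, 0, 0], [0, 0, 0.02, 0, 0, 0], [0, 0, 0.01, 0, 0, 0], [0, 0, 0, 0, 0, 0]]
  ]
}}

```text
clock: 21.58
eef_pos: [0.4354, -0.0414, 0.0897]
tool_rot: [0.384, 0.924, -0.0, -0.0]
ft_force: [-0.2, 0.3, -3.0]
grip_width: 0.0533
```

Emit:
{"fn": "send_rows", "kwargs": {
  "increments": [
    [[0, 0, 0.01, 0, 0, 0], [0, 0, 0.01, 0, 0, 0], [0, 0, 0, 0, 0, 0]]
  ]
}}

```text
clock: 21.95
eef_pos: [0.4355, -0.0414, 0.0892]
tool_rot: [0.384, 0.924, 0.0, 0.0]
ft_force: [-1.3, 0.4, 1.9]
grip_width: 0.0533
```

The cap rests on the rim: contact at z = 0.0892, against 0.089 expected. I'll release and rise.

Emit:
{"fn": "send_rows", "kwargs": {
  "increments": [
    [[0, 0, 0, 0, 0, 0], [0, 0, 0, 0, 0, 0], [0, 0, 0, 0, 0, 0], [0, 0, 0, 0, 0, 0], [0, 0, 0, 0, 0, 0]]
  ],
  "grip": 0
}}

```text
clock: 22.58
eef_pos: [0.4354, -0.0414, 0.0888]
tool_rot: [0.384, 0.924, 0.0, 0.0]
ft_force: [-1.0, -0.1, 0.0]
grip_width: 0.0856
```

Emit:
{"fn": "send_rows", "kwargs": {
  "increments": [
    [[0, 0, -0.1, 0, 0, 0], [0, 0, -0.3, 0, 0, 0], [0, 0, -0.4, 0, 0, 0], [0, 0, -0.5, 0, 0, 0], [0, 0, -0.5, 0, 0, 0], [0, 0, -0.5, 0, 0, 0], [0, 0, -0.3, 0, 0, 0], [0, 0, 0, 0, 0, 0]]
  ]
}}

```text
clock: 23.58
eef_pos: [0.4363, -0.0415, 0.2202]
tool_rot: [0.384, 0.924, 0.0, 0.002]
ft_force: [0.1, 0.0, 0.6]
grip_width: 0.0852
```

Emit:
{"fn": "send_rows", "kwargs": {
  "increments": [
    [[0.3, 0.3, 0, 0, 0, 0], [0.6, 0.6, 0, 0, 0, 0], [0.6, 0.6, 0, 0, 0, 0], [0.6, 0.6, 0, 0, 0, 0], [0.6, 0.6, 0, 0, 0, 0], [0.3, 0.3, 0, 0, 0, 0], [0, 0, 0, 0, 0, 0]]
  ]
}}

```text
clock: 24.45
eef_pos: [0.4352, 0.1718, 0.2177]
tool_rot: [0.382, 0.924, -0.001, -0.001]
ft_force: [-0.3, -1.1, -0.2]
grip_width: 0.0852
```

```bash
python3 - <<'E'
from h import *
c=snap('scene','s10');t=snap('top','t10')
a=cv2.resize(c['color'][150:290,280:370,::-1],(360,560),interpolation=2)
b=cv2.resize(t['color'][225:325,260:340,::-1],(440,560),interpolation=2)
cv2.imwrite('pics/crop14.png',np.hstack([a,b]))
go(.435,-.041,.089,45)
for n,bx in((t,(270,235,345,315)),(c,(290,180,365,260))):
    W=cloud(n)[bx[1]:bx[3],bx[0]:bx[2]].reshape(-1,3)
    for lo,hi in((.065,.075),(.106,.124)):
        P=W[(W[:,2]>lo)&(W[:,2]<hi)];print(lo,len(P),np.median(P[:,2]),cv2.minEnclosingCircle(P[:,:2].astype(np.float32)))
E
```

```text
t 24.55 p [0.4353 0.1703 0.2181] yaw 44.9 tilt z [-0.0014 -0.001  -1.    ] j [ 0.37  0.19 -0.12  1.27 -0.    1.16] F [0.  0.4 0.6] w 0.0854
need units [-2.99  -2.983  2.585]
az deg/10 (tool) -0.01
0.065 1215 0.07026985152929055 ((0.43299436569213867, -0.04100754112005234), 0.0525330975651741)
0.106 280 0.11570940259086104 ((0.43394041061401367, -0.04045599326491356), 0.027021419256925583)
0.065 900 0.06994251723344014 ((0.43719372153282166, -0.04146900773048401), 0.05306787043809891)
0.106 413 0.1144122972890339 ((0.436445951461792, -0.04120294004678726), 0.028316959738731384)
```

View pics/crop14.png

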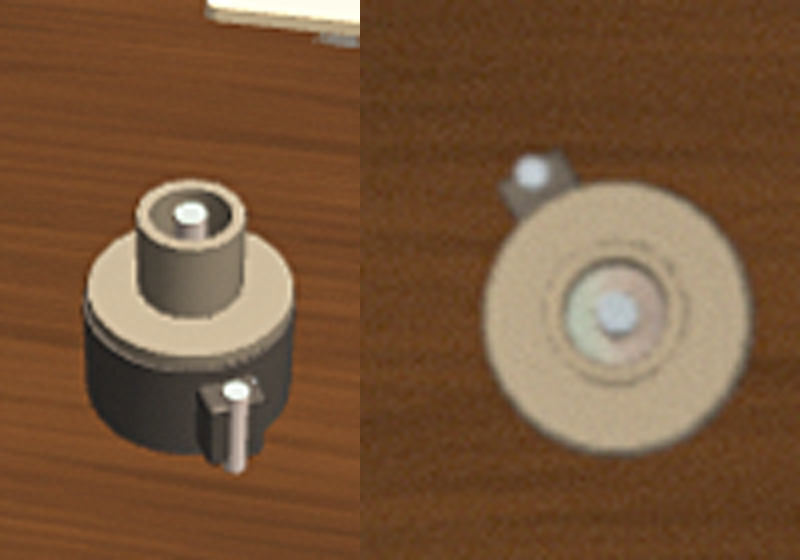

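The cap lies flat on the rim (flange top 0.070, neck top 0.116). It is centred within about 1 mm, and the pillar stands in the middle of the neck, at (190,213) in the left crop and (617,312) in the right. The arm is clear, so I'm handing in.

```bash
python3 -c "
from h import *
print(job_done())"
```

```text
the job is handed in; nothing more can be done
None
```

The mould is ready for pressing. I stood the plain small-foot core on the mould floor first, then set the open-necked cap on the rim, lowering each slowly until it touched before letting go. I handed in at about 24.6 s of the 58 s limit, with the gripper open and well clear.

**Last checks:**
- **Cap:** it lies flat, with the flange top at 0.070 m and the neck top at about 0.115 m (0.116 expected). It is centred on the rim within about 1 mm.
- **Core:** it is upright, with its pillar in the middle of the neck. Its top measured about 0.116 m before the cap went on.
- **Forces:** the largest wrist reading was about 6 N, against the 120 N limit. I only read it at the end of each move.

**Disagreement:** the two cameras differ by 3–4 mm in x. I moved to their average, which matched where the arm actually released the core, and checked centring within one camera view at a time. No check failed.

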